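Hold a roller pressed into the sprung V of a gauge stand

TASK

Swing the stop gate of the V stand down until it rests in its catch. Then lay the thick roller lengthwise in the V, with its end only a few millimetres from the closed gate (just touching it is fine too), and press it down with the fingers so that it bears on both sides of the V and the sprung saddle sinks about half of its 8 mm travel. Finish while still holding it pressed like that, and do not disturb the thin roller, the tape roll or the glue bottle.

Things in the scene. Friction and masses are not known exactly. Their poses are not given: they have to be found in the camera images.
- roller: the thick roller: plain metal cylinder, 36 mm diameter, 120 mm long, both ends alike, 0.24 to 0.39 kg. Origin at its centre, x along its axis. It starts level on one of two low wooden rests (90 x 34 mm, 12 mm high, narrower than the roller, roughly centred under it, so fingers pass down beside it), axis 28 mm above the bench
- thin_roller: the thin roller, to be left alone: same look, 22 mm diameter, 120 mm long, on the other rest, axis 20 mm above the bench; origin at its centre, x along its axis
- v_seat (a point): where the thick roller's centre lies when seated in the V with a 4 mm gap between its end and the gate; rides on the sprung saddle, 61 mm above the bench with the saddle up. x: along the V towards the gate, y: across it towards the hinge side, z: up. Flanks at 45 degrees on two saddle pieces, each from 28 to 56 mm from here along x; the 56 mm gap between them is free for fingers
- stand: the fixed V stand. Origin under the middle of the V at bench height, axes as v_seat. Base plate 176 x 150 mm, 14 mm thick; on it the sprung saddle with the V (saddle_c1 to saddle_c4 are its four faces). In the gap between the saddle pieces a plate lies 27 mm below v_seat (34 mm above the bench); the V's flanks end 25 mm to either side, 5 mm below v_seat
- saddle (a joint): how far the saddle has sunk, in m: 0 up, 0.008 bottomed. Springs: it starts to sink at about 6 N of load (more than the roller's own weight) and needs a further 1.5 N per mm, so about 12 N in all at 4 mm
- gate (a joint): angle of the stop gate in rad: 0 closed (level, resting in its catch), grows as it swings up about the hinge, at most 1.5 (upright). Stiff hinge: stays where it is left; about 1.5 N at 75 mm from the hinge moves it
- gate_hinge (a point): on the gate's hinge axis, which runs along the V's x; 69 mm along x and 55 mm along y from v_seat, 60 mm above the bench; fixed to the stand, same axes. The hinge cheeks, 25 mm wide along x, rise to 74 mm above the bench; the catch, a fork 107 mm from the hinge on the -y side, rises to 76 mm
- gate_mid (a point): on the gate's upper (outer) face, 75 mm from the hinge. The gate is a dark steel bar, 118 mm from hinge to free end, 16 mm high, 10 mm thick along x; closed, it runs from the hinge along -y across the end of the V, top 68 mm above the bench, inner face 64 mm along x from v_seat. Axes turn with it: y along the bar towards the hinge, z outward normal of the upper face
- tape_roll: ring of masking tape lying flat, 101 mm across, 24 mm high, to be left alone; origin at the centre of its underside
- glue_bottle: upright glue bottle, 36 mm across, 112 mm high, to be left alone; origin at the centre of its underside
Things that resemble listed ones, but are neither listed nor needed, are in the scene too. What is shaped like the roller but pink is not meant.

How it is judged (in metres and radians):
On the way, in this order (a step that is already met when the one before it is completed fails the run):
1. the gate is closed and rests in its catch, the roller not yet in the V (value of joint gate below 0.04 rad and distance between roller and v_seat above 0.03 m), for 0.2 s.
2. the thick roller lies in the V on both flanks, its end near the closed gate (x of roller in the frame of v_seat between -0.007 and 0.006 m and y of roller in the frame of v_seat between -0.002 and 0.002 m and z of roller in the frame of v_seat between -0.002 and 0.002 m and angle between the x axis of roller and the x axis of v_seat, either way round below 0.04 rad and contact force between roller and saddle_c1 above 0.2 N and contact force between roller and saddle_c2 above 0.2 N and contact force between roller and saddle_c3 above 0.2 N and contact force between roller and saddle_c4 above 0.2 N and value of joint gate below 0.04 rad), for 0.2 s.
At the end, for the whole second after the job is handed in: Gate within 0.04 rad of closed; roller in the V within 2 mm across and in height and 0.04 rad of its line, end at most 11 mm from the gate, over 1 N on each of the four V faces, over 3 N from the fingers; saddle sunk 2 to 7 mm; roller still (x of roller in the frame of v_seat between -0.007 and 0.006 m and y of roller in the frame of v_seat between -0.002 and 0.002 m and z of roller in the frame of v_seat between -0.002 and 0.002 m and angle between the x axis of roller and the x axis of v_seat, either way round below 0.04 rad and contact force between roller and saddle_c1 above 1 N and contact force between roller and saddle_c2 above 1 N and contact force between roller and saddle_c3 above 1 N and contact force between roller and saddle_c4 above 1 N and value of joint gate below 0.04 rad and contact force between the fingers and roller above 3 N and value of joint saddle between 0.002 and 0.007 m and linear speed of roller below 0.02 m/s); the arm keeps its last pose, push and grip.
It fails at once if the thin roller is moved by more than 30 mm (distance of thin_roller from where it was at the start of the episode above 0.03 m).
It fails at once if the tape roll is moved by more than 30 mm (distance of tape_roll from where it was at the start of the episode above 0.03 m).
It fails at once if the glue bottle is moved by more than 30 mm (distance of glue_bottle from where it was at the start of the episode above 0.03 m).
It fails at once if the roller is rammed into the V (over 50 N on one face) (contact force between roller and saddle_c1 above 50 N or contact force between roller and saddle_c2 above 50 N or contact force between roller and saddle_c3 above 50 N or contact force between roller and saddle_c4 above 50 N).
It also fails if it takes over 59 s, if anything falls off the work surface, if the arm or the gripper's body presses on something with over 40 N, if the wrist force passes 120 N, or if a joint passes its speed limit or range.

ROBOT

A 6-joint arm with a two-finger parallel gripper is mounted at the origin on a cart in front of the work surface, level with it; the furniture and walls round the work are solid. World frame = base frame: x ahead of the robot, y to its left, z up, the work surface at z = 0. Lengths are in mm, angles in rad, forces in N, time in s.
With the tool pointing down it reaches from about 325 to 775 mm from the base axis. Payload 9.3 kg.
Tool frame: the origin (TCP) lies between the finger pads; the fingertips stand 14 mm ahead of it and the grasp point (between the pads) lies 5 mm behind it; z points along the fingers, y is the line along which they close (so a half turn about z gives the same grasp; the last joint's range is limited). The gripper opens to 85 mm and grips with 20 to 120 N. Pads are 22 mm wide; open, the fingers measure 114 mm over their backs; the gripper's body (76 mm by 85 mm) begins 54 mm behind the grasp point. The pads swing forward as they close: fully open they stand 13 mm farther back than shut.
Start: joints at [1.151, 0.259, 0.021, 1.334, 0, 1.418], TCP at [145.007, 530.537, 245.279] pointing down, gripper open.
Joint ranges: [-3.04, 3.04], [-0.91, 1.82], [-1.04, 1.36], [-1.92, 1.95], [-1.52, 1.45], [-3.14, 3.14]. Speed limits (rad/s): [2.22, 2.22, 2.79, 3.14, 3.14, 3.14].

INTERFACE

Orientations are given as a rotation vector (axis times angle).
In Python, from rig import * gives the robot as it stands.
- The arm moves only by the tool step_arm, never from a script. Its argument "targets" is a list of rows, each a list of 4 numbers: the shift along the tool's x, y, z in cm, then the turn about the tool's z in degrees. A call has 1 to 8 rows; each row shifts and turns the commanded pose from where the row before left it, along the tool's axes as they then stand; what a row does not reach is not made up. A row lasts 1/12 s, in which the tool goes at most 41.7 mm and 7.16 degrees, less where a joint would pass 70% of its speed; a pose out of reach is approached as far as the arm can. A call is refused whole if a number of a shift passes 4.17 or a number of a turn 7.16, either way. A call with a gripper value outside its range is refused whole. "fingers" is the finger opening in cm, from 0 to 8.54, set as the call begins (left out, the last holds). The fingers move at their own pace and stop on an object; "force" is the grip in N (left out, the last holds). Time passes only in rows, so rows that do not move let the fingers close. It gives the time, the measured TCP pose, the force, the opening and the grip force at its end, in the units of the state.
- read_state(): the state, without advancing time (a new reading comes with each control period).
- camera(name): name is "scene" or "top" or "wrist"; returns a dict with "pixels" (384x512x3 uint8, red, green, blue), "K" (3x3 intrinsics, pixels), "xyz" and "orientation" of the camera in the world; the wrist camera has in their place "hand_eye" (4x4, takes a point from camera to tool coordinates, whose origin is the TCP and whose axes are the flange's). Camera axes: x right, y up, looking along -z (the intrinsics and any distortion apply to the point x, -y, -z); pixel columns grow to the right and rows downward; lengths in mm; the calibration is good to about 2 mm. A picture is of the moment at which its call begins: read the wrist's pose just before it. There is no depth.
- finish_job(): hands the job in; it is judged then, once.
The state is a dict: "time_s": time; "joints": joint angles; "joint_velocities": joint speeds; "joint_efforts": joint torques, N m; "eef_pos": TCP position; "ee_rot": TCP orientation; "contact_force": force on the tool from outside, world axes, zero at the start; "ft_torque": the same for the moment, N m; "width": opening from 0.0 (shut) to 1.0 (fully open); "grip_force": force on a finger pad.
Only numpy, scipy, OpenCV 4.12 (cv2) and the standard library are available. Lean on these libraries where they do the work, as an engineer would, in place of code of your own. Each camera call takes 0.05 s, during which the arm holds its last target. There are 200 camera calls.

## Working session

There is one attempt and no reset: what is moved stays moved. The work goes in short steps, Python scripts to look and compute and a tool call to move; the robot and the scene stay as the last step left them, time stands still between calls to the robot, and variables do not carry over. Pictures are saved under pics/ and viewed, at most 10 in all, crops included, and the job is handed in when it is done.

Besides the shell and the picture viewer there is one more tool, called after "Call:" by a JSON object that holds its "fn" and its "kwargs". step_arm: Moves the arm, as the interface text tells. Its arguments: {"type":"object","properties":{"targets":{"type":"array","items":{"type":"array","items":{"type":"number"}}},"fingers":{"type":"number"},"force":{"type":"number"}},"required":["targets"]}

```bash
mkdir -p pics
cat > h.py <<'E'
from rig import *
import numpy as np, cv2
from scipy.spatial.transform import Rotation as R
def Rm(o):
    o=np.array(o,float)
    return o if o.shape==(3,3) else R.from_rotvec(o).as_matrix()
def ray(c,u,v):
    K=np.array(c["K"]); d=np.linalg.inv(K)@[u,v,1]; d=np.array([d[0],-d[1],-d[2]])
    return np.array(c["xyz"],float), Rm(c["orientation"])@d
def plane(c,u,v,z):
    o,d=ray(c,u,v); return o+d*(z-o[2])/d[2]
def proj(c,P):
    q=Rm(c["orientation"]).T@(np.array(P,float)-np.array(c["xyz"])); q=np.array([q[0],-q[1],-q[2]])
    p=np.array(c["K"])@q; return p[:2]/p[2]
def snap(n,f):
    s=read_state(); c=camera(n); cv2.imwrite("pics/"+f,cv2.cvtColor(np.array(c["pixels"]),cv2.COLOR_RGB2BGR))
    if n=="wrist":
        T=np.array(c["hand_eye"]); W=Rm(s["ee_rot"])
        c["xyz"]=W@T[:3,3]+np.array(s["eef_pos"]); c["orientation"]=W@T[:3,:3]
    return c
E
python3 - <<'E'
from h import *
import pickle
for n in("top","scene"):
    c=snap(n,n+".png"); pickle.dump(c,open(n+".pkl","wb"))
    print(n,{k:np.round(v,3).tolist() for k,v in c.items() if k!="pixels"})
s=read_state(); print(s)
E
```

```text
top {'K': [[369.544, 0.0, 253.033], [0.0, 369.544, 190.979], [0.0, 0.0, 1.0]], 'xyz': [457.106, -73.99, 984.174], 'orientation': [0.084, -0.132, -1.563]}
scene {'K': [[433.971, 0.0, 255.31], [0.0, 433.971, 194.461], [0.0, 0.0, 1.0]], 'xyz': [-4.228, -620.378, 773.433], 'orientation': [0.815, -0.35, -0.805]}
{'time_s': 0.1, 'joints': array([ 1.15142925e+00,  2.59160903e-01,  2.08569588e-02,  1.33369432e+00,
       -2.08908497e-05,  1.41822551e+00]), 'joint_velocities': array([ 0.0004457 , -0.00144556,  0.00306922, -0.00119662, -0.00115278,
        0.00020179]), 'joint_efforts': array([ 5.94297759e-03, -5.56693912e+01,  3.45068908e+01,  1.16346762e-02,
       -1.27750423e-04, -3.68566634e-05]), 'eef_pos': array([144.90661514, 530.33751632, 244.72061906]), 'ee_rot': array([-4.17798252e-01, -3.11336497e+00,  1.82039926e-03]), 'contact_force': array([ 0.65895142, -0.11552815, -0.16526829]), 'ft_torque': array([-0.00578277,  0.02252767,  0.05368525]), 'grip_force': 0.0, 'width': 1.0008770648367642}
```

View pics/top.png

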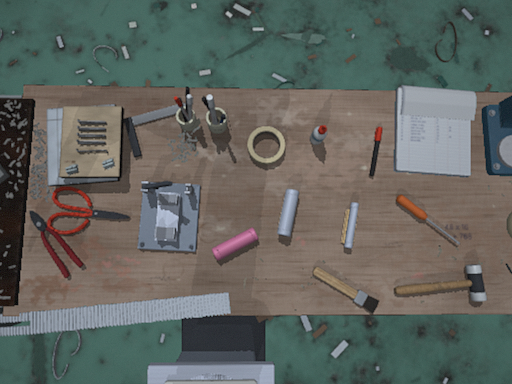

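View pics/scene.png

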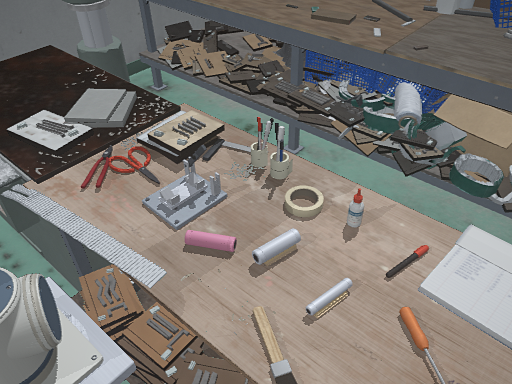

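Top view: the silver cylinders are at (288,214), wide, and (350,226), thin on a visible rest. The pink decoy is at (235,245). The stand is at (169,216) with the dark gate near (155,185), the tape at (266,146) and the bottle at (319,133). I pick (288,214) as the thick roller and check it and the stand in one crop.

Run:
```python
from h import *
import pickle
t=pickle.load(open("top.pkl","rb")); s=pickle.load(open("scene.pkl","rb"))
a=cv2.imread("pics/top.png"); b=cv2.imread("pics/scene.png")
A=cv2.resize(a[172:262,130:210],(400,450),interpolation=cv2.INTER_CUBIC)   # x5
B=cv2.resize(b[150:240,135:235],(400,360),interpolation=cv2.INTER_CUBIC)   # x4
C=cv2.resize(a[180:260,270:370],(400,240),interpolation=cv2.INTER_CUBIC)
im=np.zeros((600,800,3),np.uint8); im[:450,:400]=A; im[:360,400:]=B; im[360:,400:]=C[:240]
cv2.imwrite("pics/crop1.png",im)
# rollers
hsv=cv2.cvtColor(a,cv2.COLOR_BGR2HSV)
m=((hsv[...,1]<50)&(hsv[...,2]>95)).astype(np.uint8)
for nm,(x0,y0,x1,y1),z in(("thick",(272,180,305,245),28),("thin",(338,195,364,255),20)):
    mm=np.zeros_like(m); mm[y0:y1,x0:x1]=m[y0:y1,x0:x1]
    n,l,st,ce=cv2.connectedComponentsWithStats(mm); k=1+np.argmax(st[1:,4])
    cs,_=cv2.findContours((l==k).astype(np.uint8),0,1); r=cv2.minAreaRect(cs[0]); bx=cv2.boxPoints(r)
    W=[plane(t,*p,z)[:2] for p in bx]
    c=np.mean(W,0); e=[np.linalg.norm(W[1]-W[0]),np.linalg.norm(W[2]-W[1])]
    i=int(e[1]>e[0]); d=W[i+1]-W[i]; print(nm,r,c.round(1),np.round(e,1),"axis deg",np.degrees(np.arctan2(d[1],d[0])))
```

```text
thick ((288.0, 207.5), (55.0, 32.0), 90.0) [ 547.4 -194. ] [ 84.5 144. ] axis deg 179.10524030789725
thin ((351.148681640625, 224.60809326171875), (9.370742797851562, 46.5249137878418), 9.462321281433105) [ 503.9 -360.9] [122.6  24.9] axis deg -11.302988477189016
```

View pics/crop1.png

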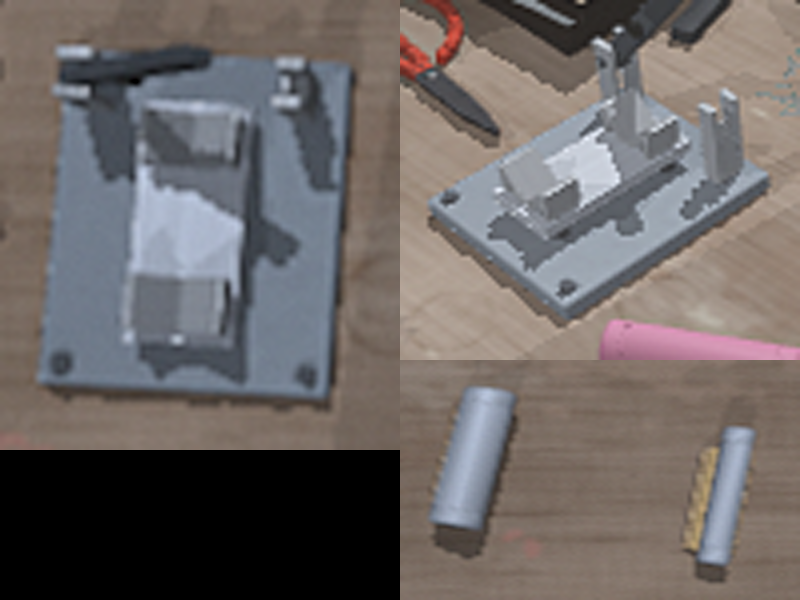

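The crop shows the thick roller, the wider silver one, at (288,213). The stand's hinge cheeks are at (144,186), the catch fork is at (188,189), and the gate is up and leaning, with its free end at (172,183).

Run:
```python
from h import *
import pickle
t=pickle.load(open("top.pkl","rb")); 
cor=[plane(t,130+x/5,172+y/5,14) for x,y in((65,50),(350,65),(330,400),(40,382))]
print(np.round(cor,1)); c=np.mean(cor,0)
print("edges",[np.linalg.norm(cor[i]-cor[i-1]).round(1) for i in range(4)])
vx=(cor[0]-cor[3]+cor[1]-cor[2]); yaw=np.arctan2(vx[1],vx[0]); print("stand",c.round(1),"yaw",np.degrees(yaw))
X=np.array([np.cos(yaw),np.sin(yaw),0]);Y=np.array([-X[1],X[0],0])
for n,u,v,z in(("cheeks",73,72,74),("fork",289,82,76),("saddle far R",250,105,56),("saddle near L",125,343,56),("saddle far L",140,103,56),("near R",232,348,56)):
    d=plane(t,130+u/5,172+v/5,z)-c; print(n,(d@X).round(1),(d@Y).round(1))
o,d=ray(t,130+209/5,172+55/5)  # gate end on plane x=69
k=(69-(o-c)@X)/(d@X); p=o+k*d; q=p-c; print("gate end y,z",q@Y,p[2],"ang",np.arctan2(p[2]-60,55-q@Y), np.hypot(p[2]-60,55-q@Y))
W=[plane(t,u,v,28) for u,v in((287,189.3),(298.75,191),(290,236),(278,233.3))]
W=np.array(W);a=W[0]+W[1]-W[2]-W[3];print("roller",W.mean(0).round(1),np.degrees(np.arctan2(a[1],a[0])),np.linalg.norm(a)/2,np.linalg.norm(W[0]-W[1]))
M=Rm(read_state()["ee_rot"]);print(M.round(3))
```

```text
[[613.1 187.1  14. ]
 [606.3  37.3  14. ]
 [431.3  43.6  14. ]
 [440.1 192.3  14. ]]
edges [np.float64(173.1), np.float64(150.0), np.float64(175.1), np.float64(149.0)]
stand [522.7 115.1  14. ] yaw -1.884266085602781
cheeks 68.0 53.8
fork 67.1 -52.9
saddle far R 57.4 -31.0
saddle near L -63.5 22.9
saddle far L 56.2 24.0
near R -64.0 -29.8
gate end y,z -25.603719238724143 141.48518504650883 ang 0.7908362723318629 114.61585814004472
roller [ 534.4 -195.1   28. ] -11.826571505462427 118.54227757222523 31.175763871310824
[[-0.965  0.264 -0.   ]
 [ 0.264  0.965 -0.001]
 [ 0.    -0.001 -1.   ]]
```

Call:
{"fn": "step_arm", "kwargs": {"targets": [[-3.4,-1.825,0,0],[-3.4,-1.825,0,0],[-3.4,-1.825,0,0],[-3.4,-1.825,0,0],[-3.4,-1.825,0,0],[-3.4,-1.825,0,0],[-3.4,-1.825,0,0],[-3.4,-1.825,0,0]], "fingers": 0, "force": 60}}

```text
time_s: 0.77
eef_pos: [369.7, 316.4, 245.2]
ee_rot: [-0.418, -3.113, 0.0]
contact_force: [0.6, 1.2, 0.7]
width: 0.0
grip_force: 0.0
```

Call:
{"fn": "step_arm", "kwargs": {"targets": [[-3.4,-1.825,0,0],[-3.4,-1.825,0,0],[-3.4,-1.825,0,0],[-3.4,-1.825,0,0],[-3.4,-1.825,0,0],[-3.4,-1.825,0,0],[-3.4,-1.825,0,0],[-3.4,-1.825,0,0]]}}

```text
time_s: 1.43
eef_pos: [593.8, 103.8, 245.0]
ee_rot: [-0.418, -3.113, 0.0]
contact_force: [0.3, 1.3, 1.0]
width: 0.002
grip_force: 0.0
```

Call:
{"fn": "step_arm", "kwargs": {"targets": [[0,0,0,-6.7],[0,0,0,-6.7],[0,0,0,0],[0,0,0,0]]}}

```text
time_s: 1.77
eef_pos: [592.6, 105.4, 244.9]
ee_rot: [-0.058, -3.14, 0.0]
contact_force: [0.3, 0.1, -0.2]
width: 0.003
grip_force: 0.0
```

Call:
{"fn": "step_arm", "kwargs": {"targets": [[0,0,3,0],[0,0,3,0],[0,0,1,0],[0,0,1,0],[0,0,1,0],[0,0,1,0],[0,0,1,0],[0,0,0,0]]}}

```text
time_s: 2.43
eef_pos: [592.3, 105.5, 133.7]
ee_rot: [-0.052, -3.139, 0.0]
contact_force: [0.4, -0.3, -0.2]
width: 0.003
grip_force: 0.0
```

Call:
{"fn": "step_arm", "kwargs": {"targets": [[0,0,1,0],[0,0,1,0],[0,0,1,0],[0,0,1,0],[0,0,0.6,0],[0,0,0,0]]}}

```text
time_s: 2.93
eef_pos: [592.0, 105.4, 87.4]
ee_rot: [-0.052, -3.139, 0.0]
contact_force: [0.2, -0.4, 0.4]
width: 0.004
grip_force: 0.0
```

Run:
```python
from h import *
c=snap("scene","s2.png"); b=cv2.imread("pics/s2.png"); cv2.imwrite("pics/s2c.png",cv2.resize(b[120:240,125:285],(640,480)))
```

```text
(no output)
```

View pics/s2c.png

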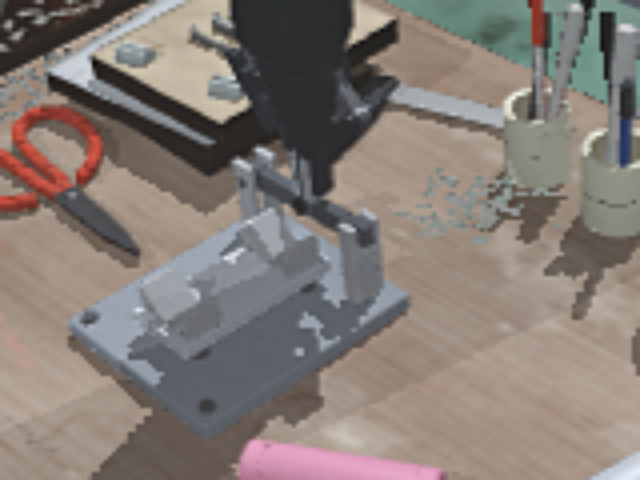

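The gate is nearly down, with its free end at the catch at crop (360,225). I press gently on.

Call:
{"fn": "step_arm", "kwargs": {"targets": [[0,0,0.2,0],[0,0,0.2,0],[0,0,0.1,0],[0,0,0,0]]}}

```text
time_s: 3.32
eef_pos: [592.9, 105.4, 84.4]
ee_rot: [0.052, 3.141, 0.0]
contact_force: [0.5, -1.1, -0.7]
width: 0.004
grip_force: 0.0
```

Call:
{"fn": "step_arm", "kwargs": {"targets": [[0,0,0.1,0],[0,0,0.1,0],[0,0,0,0]]}}

```text
time_s: 3.57
eef_pos: [592.8, 105.4, 82.3]
ee_rot: [0.052, 3.141, 0.0]
contact_force: [1.4, 0.7, 1.1]
width: 0.003
grip_force: 0.0
```

Call:
{"fn": "step_arm", "kwargs": {"targets": [[0,0,0.1,0],[0,0,0,0]]}}

```text
time_s: 3.73
eef_pos: [592.8, 105.5, 82.0]
ee_rot: [0.052, 3.14, -0.0]
contact_force: [-1.1, -0.4, 7.3]
width: 0.002
grip_force: 3.0
```

Call:
{"fn": "step_arm", "kwargs": {"targets": [[0,0,0.1,0],[0,0,0,0],[0,0,0,0]]}}

```text
time_s: 3.98
eef_pos: [592.9, 105.4, 81.8]
ee_rot: [0.052, 3.14, -0.0]
contact_force: [-3.4, -0.5, 13.4]
width: 0.002
grip_force: 7.0
```

Call:
{"fn": "step_arm", "kwargs": {"targets": [[0,0,-4,0],[0,0,-4,0],[0,0,-4,0],[0.6,-3.775,0,0],[0.6,-3.775,0,0],[0.6,-3.775,0,0],[0.6,-3.775,0,0]]}}

```text
time_s: 4.57
eef_pos: [563.3, -45.8, 200.6]
ee_rot: [0.05, 3.141, 0.0]
contact_force: [0.6, 0.5, 0.6]
width: 0.002
grip_force: 0.0
```

Call:
{"fn": "step_arm", "kwargs": {"targets": [[0.6,-3.775,0,0],[0.6,-3.775,0,0],[0.6,-3.775,0,0],[0.6,-3.775,0,0],[0,0,0,5],[0,0,0,5],[0,0,0,0],[0,0,0,0]], "fingers": 8.5}}

```text
time_s: 5.23
eef_pos: [534.8, -194.8, 200.2]
ee_rot: [-0.322, -3.125, -0.0]
contact_force: [0.5, 0.0, -0.3]
width: 0.993
grip_force: 0.0
```

Run:
```python
from h import *
import pickle
c=snap("wrist","w1.png");pickle.dump(c,open("w1.pkl","wb")); print(c["xyz"],read_state()["eef_pos"])
print([proj(c,P).round(0) for P in((534,-195,28),)])
t=snap("scene","s3.png"); cv2.imwrite("pics/s3w.png",np.hstack([cv2.imread("pics/w1.png"),cv2.resize(cv2.imread("pics/s3.png")[130:290,130:250],(288,384))]))
```

```text
[ 453.84095495 -177.02143499  329.55819475] [ 534.85572686 -194.52025612  200.23309518]
[array([253., 173.])]
```

View pics/s3w.png

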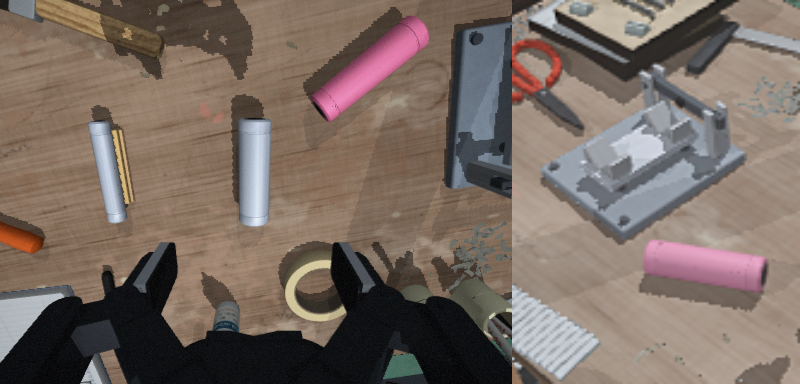

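The gate is closed in its catch. In the wrist view the thick roller spans (239–271, 119–225) with its centre near (255,172), which matches the projected (253,173).

Run:
```python
from h import *
import pickle
c=pickle.load(open("w1.pkl","rb"));a=cv2.imread("pics/w1.png")
hsv=cv2.cvtColor(a,cv2.COLOR_BGR2HSV); m=((hsv[...,0]>90)&(hsv[...,0]<130)&(hsv[...,2]>110)).astype(np.uint8)
m[:100]=0;m[235:]=0;m[:,:220]=0;m[:,290:]=0
cs,_=cv2.findContours(m,0,1);k=max(cs,key=cv2.contourArea);r=cv2.minAreaRect(k);b=cv2.boxPoints(r);print(r)
W=np.array([plane(c,*p,28) for p in b]);o=sorted(range(4),key=lambda i:b[i][1]);e0=W[o[:2]].mean(0);e1=W[o[2:]].mean(0);d=e1-e0
print(W.mean(0),np.linalg.norm(d),"width",np.linalg.norm(W[o[0]]-W[o[1]]),np.degrees(np.arctan2(d[1],d[0])))
M=Rm(read_state()["ee_rot"]);print(np.degrees(np.arctan2(M[1,1],M[0,1])), M.T@(W.mean(0)-read_state()["eef_pos"]))
```

```text
((255.0, 172.5), (107.0, 30.0), 90.0)
[ 538.30698064 -193.11371034   28.        ] 127.28709238354985 width 32.25703492537713 -11.630290899383438
78.30160343201895 [ -3.07338366   1.89134249 172.28257007]
```

Call:
{"fn": "step_arm", "kwargs": {"targets": [[0,0,4,0],[0,0,4,0],[0,0,3,0],[0,0,2.5,0],[0,0,2,0],[0,0,1.4,0],[0,0,0.5,0],[0,0,0,0]]}}

```text
time_s: 6.0
eef_pos: [534.5, -194.0, 25.2]
ee_rot: [-0.322, -3.123, -0.001]
contact_force: [0.5, -0.8, 0.8]
width: 0.992
grip_force: 0.0
```

Call:
{"fn": "step_arm", "kwargs": {"targets": [[0,0,0,0],[0,0,0,0],[0,0,0,0],[0,0,0,0],[0,0,0,0],[0,0,0,0],[0,0,0,0]], "fingers": 2.5, "force": 50}}

```text
time_s: 6.58
eef_pos: [535.3, -194.9, 27.4]
ee_rot: [0.325, 3.123, -0.001]
contact_force: [-0.4, 1.2, 5.3]
width: 0.405
grip_force: 49.2
```

Call:
{"fn": "step_arm", "kwargs": {"targets": [[0,0,-1,0],[0,0,-2,0],[0,0,-3,0],[0,0,-3,0],[0,0,-3,0],[0,0,-3,0],[0,0,0,0],[0,0,0,0]]}}

```text
time_s: 7.25
eef_pos: [535.4, -195.1, 178.3]
ee_rot: [0.325, 3.121, -0.002]
contact_force: [0.2, -0.4, -3.9]
width: 0.401
grip_force: 50.8
```

Run:
```python
from h import *
c=snap("wrist","w2.png");import pickle;pickle.dump(c,open("w2.pkl","wb"))
s=read_state();print(s["contact_force"],s["eef_pos"],s["width"])
M=Rm(s["ee_rot"]);p=np.array(s["eef_pos"])
print([proj(c,p+M@np.array(v)).round(0).tolist() for v in((60,0,-5),(-60,0,-5),(60,0,-23),(-60,0,-23))])
t=snap("top","t2.png"); b=cv2.imread("pics/t2.png")[150:290,130:330]
cv2.imwrite("pics/m2.png",np.hstack([cv2.imread("pics/w2.png")[:,100:420],cv2.resize(b,(480,384))]))
```

```text
[ 0.11706824  0.14424111 -3.42643591] [ 534.6196564  -194.70346832  176.56273145] 0.4070778046983785
[[252.0, 147.0], [252.0, 344.0], [252.0, 155.0], [252.0, 373.0]]
```

View pics/m2.png

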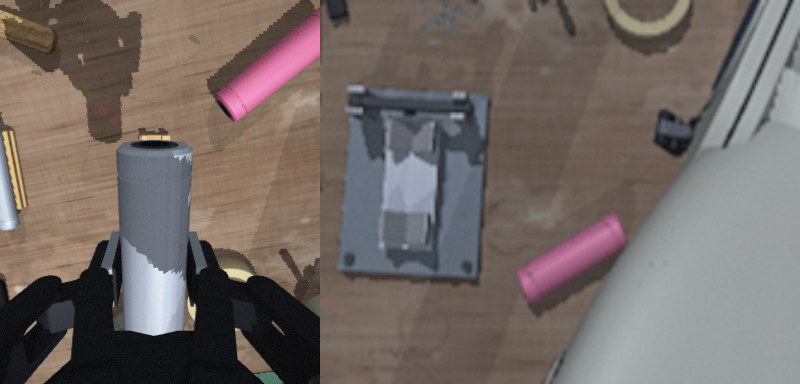

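The roller is held level. Its robot-side end shows at about (254,147) in the wrist image, against a predicted (252,147), so it is centred. The gate is still closed in the top view. Next I carry it over the V.

Call:
{"fn": "step_arm", "kwargs": {"targets": [[0,0,0,-5],[0,0,0,-5],[0,0,0,0],[0.296,2,0,0],[0.296,3.8,0,0],[0.296,4,0,0],[0.296,4,0,0],[0.296,4,0,0]]}}

```text
time_s: 8.02
eef_pos: [524.9, -14.9, 175.1]
ee_rot: [-0.058, -3.139, -0.001]
contact_force: [1.3, -0.2, -2.8]
width: 0.404
grip_force: 50.7
```

Call:
{"fn": "step_arm", "kwargs": {"targets": [[0.296,4,0,0],[0.296,4,0,0],[0.296,3,0,0],[0,2,0,0],[0,0,0,0],[0,0,0,0],[0,0,0,0]]}}

```text
time_s: 8.6
eef_pos: [521.0, 113.5, 175.5]
ee_rot: [-0.054, -3.14, 0.001]
contact_force: [-0.2, -0.5, -3.0]
width: 0.398
grip_force: 50.9
```

Run:
```python
from h import *
s=read_state();M=Rm(s["ee_rot"]);print(s["eef_pos"],np.degrees(np.arctan2(M[1,1],M[0,1])),s["contact_force"])
print(M.T@(np.array([520.5,114,100])-s["eef_pos"]))
```

```text
[520.96853366 113.50719958 175.49845407] 88.03903024997201 [-0.24068186 -0.47298694 -2.96000631]
[ 0.37208529  0.51444288 75.49884664]
```

Call:
{"fn": "step_arm", "kwargs": {"targets": [[0,0,3,0],[0,0,3,0],[0,0,2,0],[0,0,0.5,0],[0,0,0,0],[0,0,0,0]]}}

```text
time_s: 9.1
eef_pos: [521.9, 113.1, 92.0]
ee_rot: [0.054, 3.141, -0.0]
contact_force: [-0.0, 0.6, -3.7]
width: 0.406
grip_force: 50.8
```

Run:
```python
from h import *
s=read_state();print(s["eef_pos"])
c=snap("wrist","w3.png");t=snap("scene","s4.png"); b=cv2.imread("pics/s4.png")[140:240,130:250]
cv2.imwrite("pics/m3.png",np.hstack([cv2.imread("pics/w3.png")[:,120:440],cv2.resize(b,(461,384))]))
v=np.array([520.5,114,61]);X=np.array([np.cos(.033),-np.sin(.033),0]);Y=np.array([X[1]*-1,X[0],0])
print("V near end corners",[proj(c,v-56*X+k*Y+[0,0,-5]).round(0).tolist() for k in(-25,25)],"centre top of stand near corners",[proj(c,v-88*X+k*Y+[0,0,-47]).round(0).tolist() for k in(-75,75)])
```

```text
[521.86689059 113.07481197  91.98347479]
V near end corners [[212.0, 141.0], [295.0, 141.0]] centre top of stand near corners [[148.0, 87.0], [359.0, 87.0]]
```

View pics/m3.png

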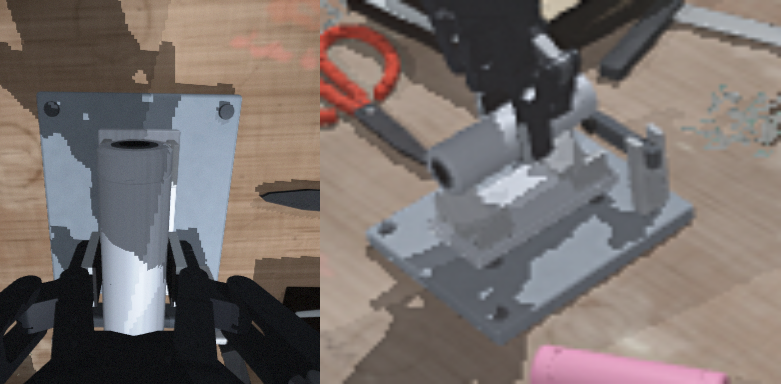

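The roller is over the V. In the wrist view it spans columns 218–289, while the saddle spans 219–299, so it sits about 3 mm too far towards -y. I measure the closed gate bar in the top picture for x.

Run:
```python
from h import *
import pickle
t=pickle.load(open("top.pkl","rb"));b=cv2.imread("pics/t2.png");g=b.max(2)
print(g[180:196,150:184:3])
m=(g<75).astype(np.uint8);m[:178]=0;m[197:]=0;m[:,:152]=0;m[:,184:]=0
for u in range(152,184,4):
    r=np.where((g[180:194,u]<62))[0]+180
    if len(r):
        for e in (r.min()-.5,r.max()+.5): p=plane(t,u,e,68)-[520.5,114,0]; print(u,e,(p[0]*.9995-p[1]*.033).round(1),end=" | ")
        print()
```

```text
[[103 101 102 102 102  99 102 100 100 100 102 105]
 [ 96  96  86  97  96  96 100  96  99 100 104 105]
 [ 98 103  96 107  90  92  91  95  87 100 100 102]
 [ 80 126 122 134 122 123 107 102 102 108  98  97]
 [ 45 105 124 134 136 130 124 124 125 122 116 114]
 [ 70  74 103 109 108 105 109 108 122 121 123 122]
 [ 81  76  75  77  78  83  85  86 104 101 104 107]
 [ 78  78  79  77  78  82  78  76  78  78  78  82]
 [ 60  66  66  74  76  80  80  80  80  79  81  82]
 [ 50  52  71  54  53  58  58  64  69  74  78  80]
 [ 64  62 119 106  95  39  25  72  68  57  51  51]
 [ 61  70 138 124 127  61  25 116 110  97  95  88]
 [ 61  68 120  96 113  83  83 116 110 132 127 119]
 [ 75  71 106 114  84  94 101 100  87 105 109 118]
 [ 79  75 105 136  98  82  91  87 100 123  92 119]
 [ 79  80 110 136 110  86  78  80 125 148  94 119]]
152 188.5 66.5 | 152 193.5 54.0 | 
160 188.5 67.3 | 160 189.5 64.8 | 
164 188.5 67.7 | 164 189.5 65.2 | 
168 188.5 68.1 | 168 191.5 60.6 | 
172 188.5 68.5 | 172 190.5 63.5 | 
176 189.5 66.4 | 176 190.5 63.9 | 
180 189.5 66.8 | 180 190.5 64.3 |
```

Call:
{"fn": "step_arm", "kwargs": {"targets": [[-0.1,0.3,0,0],[0,0,1,0],[0,0,0.8,0],[0,0,0.4,0],[0,0,0,0],[0,0,0,0]]}}

```text
time_s: 9.7
eef_pos: [522.1, 116.8, 68.7]
ee_rot: [-0.052, -3.14, 0.0]
contact_force: [-0.8, 0.8, -3.5]
width: 0.404
grip_force: 50.9
```

Call:
{"fn": "step_arm", "kwargs": {"targets": [[0,0,0.3,0],[0,0,0.2,0],[0,0,0,0],[0,0,0,0]]}}

```text
time_s: 10.03
eef_pos: [522.4, 116.7, 64.3]
ee_rot: [-0.052, -3.141, 0.0]
contact_force: [0.1, -0.5, -2.3]
width: 0.405
grip_force: 50.9
```

Call:
{"fn": "step_arm", "kwargs": {"targets": [[0,0,0.2,0],[0,0,0,0],[0,0,0,0]]}}

```text
time_s: 10.28
eef_pos: [522.6, 116.7, 62.4]
ee_rot: [0.052, 3.141, -0.0]
contact_force: [-0.4, -0.9, -2.5]
width: 0.405
grip_force: 51.1
```

Call:
{"fn": "step_arm", "kwargs": {"targets": [[0,0,0.1,0],[0,0,0,0],[0,0,0,0]]}}

```text
time_s: 10.53
eef_pos: [522.6, 116.6, 61.7]
ee_rot: [0.052, 3.14, -0.001]
contact_force: [-0.8, -2.6, 3.0]
width: 0.403
grip_force: 51.6
```

Call:
{"fn": "step_arm", "kwargs": {"targets": [[0,-0.05,0.05,0],[0,0,0,0],[0,0,0,0]]}}

```text
time_s: 10.78
eef_pos: [522.7, 116.2, 61.0]
ee_rot: [0.052, 3.14, -0.0]
contact_force: [-0.1, -3.5, 2.7]
width: 0.403
grip_force: 51.6
```

Call:
{"fn": "step_arm", "kwargs": {"targets": [[0,-0.05,0.1,0],[0,0,0,0],[0,0,0,0]]}}

```text
time_s: 11.03
eef_pos: [522.7, 116.0, 60.0]
ee_rot: [0.052, 3.14, 0.001]
contact_force: [0.6, 1.7, 4.3]
width: 0.399
grip_force: 51.8
```

Call:
{"fn": "step_arm", "kwargs": {"targets": [[0,0,0,0],[0,0,0,0],[0,0,0,0],[0,0,0,0],[0,0,0,0]], "fingers": 6.0}}

```text
time_s: 11.45
eef_pos: [522.2, 115.8, 59.6]
ee_rot: [-0.052, -3.141, 0.0]
contact_force: [-0.4, 0.3, -1.2]
width: 0.704
grip_force: 0.0
```

Call:
{"fn": "step_arm", "kwargs": {"targets": [[0,0,-1,0],[0,0,-2,0],[0,0,-2,0],[0,0,-2,0],[0,0,0,0]]}}

```text
time_s: 11.87
eef_pos: [524.1, 115.9, 134.1]
ee_rot: [0.051, 3.135, 0.001]
contact_force: [-0.4, -0.7, -0.7]
width: 0.703
grip_force: 0.0
```

Call:
{"fn": "step_arm", "kwargs": {"targets": [[0,0,0,0],[0,0,0,0],[0,0,0,0],[0,0,0,0],[0,0,0,0],[0,0,0,0]], "fingers": 0}}

```text
time_s: 12.37
eef_pos: [522.2, 115.7, 129.3]
ee_rot: [-0.052, -3.14, 0.0]
contact_force: [-0.4, -0.1, 0.6]
width: -0.002
grip_force: 0.0
```

Run:
```python
from h import *
s=read_state();print(s["eef_pos"],s["width"],s["contact_force"])
c=snap("wrist","w4.png");t=snap("scene","s5.png"); b=cv2.imread("pics/s5.png")[140:240,130:250]
cv2.imwrite("pics/m4.png",np.hstack([cv2.imread("pics/w4.png")[:,120:440],cv2.resize(b,(461,384))]))
```

```text
[522.18037079 115.74589214 129.27534448] -0.0019553936637758612 [-0.40876973 -0.05607019  0.56848857]
```

View pics/m4.png

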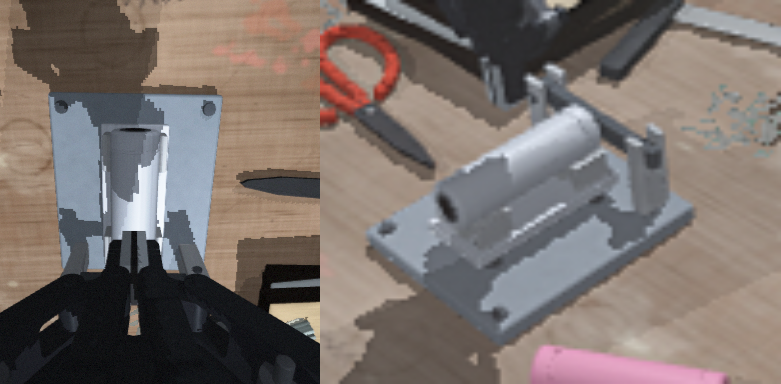

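The roller lies in the V close to the gate, with its near end at wrist (253,131) and scene (163,194). I check its x against the gate.

```bash
python3 - <<'E'
from h import *
import pickle
s=pickle.load(open("scene.pkl","rb"));v=np.array([523.7,116,61.]);X=np.array([.9995,-.033,0]);Y=np.array([.033,.9995,0])
def vp(c,u,w,y=0):
    o,d=ray(c,u,w);k=(y-(o-v)@Y)/(d@Y);p=o+k*d-v;return (p@X).round(1),p[2].round(1)
f=lambda x,y:(130+(x-320)/3.84,140+y/3.84)
print("near end centre",vp(s,*f(447,208)))
print("far end right silhouette edge",vp(s,*f(592,110)),vp(s,*f(600,128)))
for n,P in (("far centre",(60,0,0)),("far top",(60,0,18)),("gate in top y-10",(64,-10,7)),("gate in top y-30",(64,-30,7)),("near c",(-60,0,0)),("fork",(69,-52,15))):
    q=proj(s,v+P[0]*X+P[1]*Y+[0,0,P[2]]);print(n,(q-[130,140])*3.84+[320,0])
E
python3 - <<'E'
import cv2
b=cv2.imread("pics/s5.png")[155:190,185:225];cv2.imwrite("pics/m5.png",cv2.resize(b,(640,560),interpolation=cv2.INTER_CUBIC))
E
```

```text
near end centre (np.float64(-60.8), np.float64(-2.1))
far end right silhouette edge (np.float64(68.1), np.float64(6.2)) (np.float64(73.2), np.float64(-12.8))
far centre [584.15654336 122.24283151]
far top [581.48704595 101.69801224]
gate in top y-10 [596.94681503 117.51259472]
gate in top y-30 [616.22539343 129.28385775]
near c [447.41233436 205.03832866]
fork [642.28446449 129.88315391]
```

View pics/m5.png

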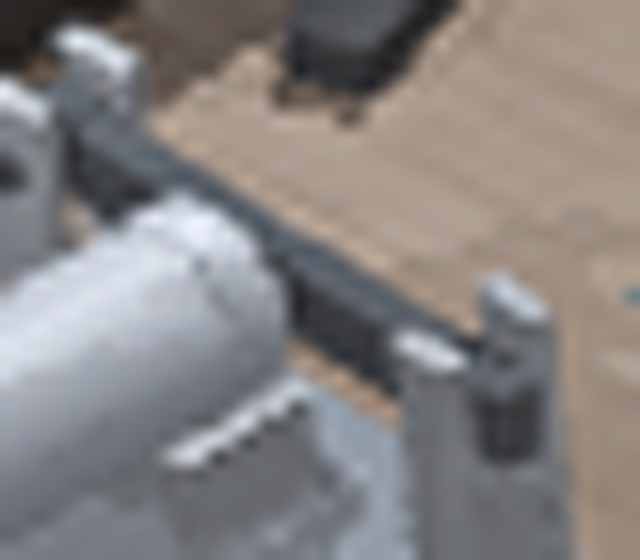

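The roller's end sits just short of the gate and the near-end fix gives x ≈ -1 mm. Now I press from above with the closed fingers.

Call:
{"fn": "step_arm", "kwargs": {"targets": [[-0.1,0,1,0],[0,0,1,0],[0,0,1,0],[0,0,0.4,0],[0,0,0,0],[0,0,0,0]]}}

```text
time_s: 12.97
eef_pos: [523.2, 115.8, 95.3]
ee_rot: [-0.052, -3.14, 0.0]
contact_force: [0.1, 0.6, 0.0]
width: -0.005
grip_force: 0.0
```

Call:
{"fn": "step_arm", "kwargs": {"targets": [[0,0,0.15,0],[0,0,0.15,0],[0,0,0,0],[0,0,0,0]]}}

```text
time_s: 13.3
eef_pos: [523.7, 115.7, 93.2]
ee_rot: [0.052, 3.14, 0.0]
contact_force: [0.1, -0.2, 3.0]
width: 0.002
grip_force: 1.5
```

Call:
{"fn": "step_arm", "kwargs": {"targets": [[0,0,0.1,0],[0,0,0.1,0],[0,0,0.1,0],[0,0,0,0],[0,0,0,0]]}}

```text
time_s: 13.72
eef_pos: [523.7, 115.8, 90.3]
ee_rot: [0.052, 3.14, 0.0]
contact_force: [-1.1, -0.8, 8.0]
width: -0.003
grip_force: 3.6
```

Call:
{"fn": "step_arm", "kwargs": {"targets": [[0,0,0.1,0],[0,0,0,0],[0,0,0,0],[0,0,0,0]]}}

```text
time_s: 14.05
eef_pos: [523.7, 115.8, 89.4]
ee_rot: [0.052, 3.14, 0.0]
contact_force: [-1.3, -0.4, 8.6]
width: -0.002
grip_force: 4.2
```

Call:
{"fn": "step_arm", "kwargs": {"targets": [[0,0,0.03,0],[0,0,0,0],[0,0,0,0],[0,0,0,0],[0,0,0,0],[0,0,0,0]]}}

```text
time_s: 14.55
eef_pos: [523.8, 115.8, 89.2]
ee_rot: [0.052, 3.14, 0.0]
contact_force: [-1.4, -0.3, 8.9]
width: -0.002
grip_force: 4.4
```

Run:
```python
from h import *
s=read_state();print(s["contact_force"],s["eef_pos"])
c=snap("scene","s6.png"); d=cv2.absdiff(cv2.imread("pics/s6.png"),cv2.imread("pics/scene.png")).max(2)
for n,(x0,y0,x1,y1) in dict(thin=(300,270,360,325),bottle=(340,185,370,230),tape=(280,180,328,222)).items(): print(n,(d[y0:y1,x0:x1]>60).mean().round(3))
```

```text
[-1.42188914 -0.29344959  8.87174986] [523.76273278 115.76137823  89.20914489]
thin 0.0
bottle 0.0
tape 0.0
```

The force is steady at about 9 N, and the thin roller, tape and bottle have not moved. I hand the job in.

```bash
python3 -c "
from rig import *
print(finish_job())"
```

```text
the job is handed in; nothing more can be done
None
```

I handed in the job with the gate closed in its catch and the thick roller in the V about 5 mm from it, pressed at a steady 9 N, so the saddle should be about 4 mm down (estimated from force); the thin roller, tape and bottle have not moved, and no verdict came back.

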